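# Fish the screw tin out of a narrow bay with a long screwdriver

## Robot

A 6-joint arm with a two-finger parallel gripper is mounted at the origin on the work surface. World frame = base frame: x ahead of the robot, y to its left, z up, the work surface at z = 0. Lengths are in m, angles in rad, forces in N, time in s.
With the tool pointing down it reaches from about 0.375 to 0.9 m from the base axis. Payload 3.1 kg.
Tool frame: the origin (TCP) lies on the front face of the gripper's body, between the roots of the fingers; the fingertips stand 73 mm ahead of it and the grasp point (between the pads) lies 54 mm ahead of it (env.finger_overhang is the distance from the TCP to the fingertips, in m); z points along the fingers, y is the line along which they close (so a half turn about z gives the same grasp; the last joint's range is limited). The gripper opens to 85 mm and grips with 20 to 120 N. Pads are 22 mm wide; open, the fingers measure 114 mm over their backs; the gripper's body (76 mm by 85 mm) begins 54 mm behind the grasp point. The pads swing forward as they close: fully open they stand 13 mm farther back than shut.
Start: joints at [1.016, 0.527, 1.433, -0, 1.181, -0.178], TCP at [0.229, 0.581, 0.304] pointing down, gripper open.
Joint ranges: [-3.08, 3.08], [-0.75, 2.2], [0.22, 2.44], [-1.43, 4.57], [0, 2.65], [-2.85, 2.85]. Speed limits (rad/s): [2.79, 2.79, 3.14, 3.14, 3.14, 3.14].

## Interface

Orientations are given as a unit quaternion [x, y, z, w].
In Python, from plant import env, optics, order gives the robot as it stands.
- The arm moves only by the tool arm_command, never from a script. Its arguments are lists of equal length, an entry for each row: "dp": the shift along the tool's x, y, z in units of 50 mm (1.0 is 50 mm), a list of three; "rotation": the turn, a rotation vector about the tool's x, y, z in rad, a list of three; "hand": the opening, from 0 (shut) to 1 (fully open). In form: {"dp": [[tx, ty, tz], ...], "rotation": [[rx, ry, rz], ...], "hand": [hand, ...]}. A call has 1 to 5 rows; each row shifts and turns the commanded pose from where the row before left it, along the tool's axes as they then stand; what a row does not reach is not made up. A row lasts 1/10 s, in which the tool goes at most 50 mm and 8.59 degrees, less where a joint would pass 70% of its speed; a pose out of reach is approached as far as the arm can. A call is refused whole if a number of a shift passes 1 or a number of a turn 0.15, either way. A call with a gripper value outside its range is refused whole. The fingers move at their own pace and stop on an object; "squeeze" is the grip in N (left out, the last holds). Time passes only in rows, so rows that do not move let the fingers close. It gives the time, the measured TCP pose, the force, the opening and the grip force at its end, in the units of the state.
- env.observe(): the state, without advancing time (a new reading comes with each control period).
- optics.capture(name): name is "scene" or "side" or "wrist"; returns the picture (480x640x3 uint8, blue, green, red); there is no depth.
- optics.calibration(name): a dict with "K" (3x3 intrinsics, pixels), "k1" (the pictures are not rectified: a ray, as slopes to the right and down, at radius r is drawn at 1 + k1 r^2 times it, then the intrinsics apply), "cam_to_world" (4x4, takes a point from camera to world coordinates); the wrist camera has in their place "hand_eye" (4x4, takes a point from camera to tool coordinates, whose origin is the TCP and whose axes are the flange's). Camera axes: x right, y down, z forward; pixel columns grow to the right and rows downward; lengths in m; the calibration is good to about 2 mm. A picture is of the moment at which its call begins: read the wrist's pose just before it. calibration takes no time and is no camera call.
- order.sign_off(): hands the job in; it is judged then, once.
The state is a dict: "t": time; "q": joint angles; "dq": joint speeds; "joint_efforts": joint torques, N m; "ee_pos": TCP position; "eef_rot": TCP orientation; "contact_force": force on the tool from outside, world axes, zero at the start; "moment": the same for the moment, N m; "grip_width": opening from 0.0 (shut) to 1.0 (fully open); "finger_force": force on a finger pad.
Only numpy, scipy, OpenCV 4.12 (cv2) and the standard library are available. Lean on these libraries where they do the work, as an engineer would, in place of code of your own. Each camera call takes 0.05 s, during which the arm holds its last target. There are 200 camera calls.

## Task

First slide the yellow gate of the narrow wooden bay fully open, then pull the orange-handled screwdriver up out of its steel cup, dip its tip into the red tin inside the bay and with it drag the tin along the bench until it stands wholly on the green-edged black mat. Then put the screwdriver back in its cup, fully home, and leave the gate open. The gripper must not touch the tin, the tin must slide upright and not be lifted or tipped, do not let go of the screwdriver until it is home, and leave the other things on the bench where they are.

Things in the scene. Friction and masses are not known exactly. Their poses are not given: they have to be found in the camera images.
- bay: Fixed wooden bay, open above and towards its -x side (the mouth): 170 long (x) x 104 wide (y), walls 10 thick and 80 high, inner width 84. No floor of its own: the bench runs through. Origin on the bench at the centre of its outline; the mouth edge is at x = -85, the back wall's inner face at x = +75.
- gate (a joint): Yellow sliding gate across the bay's mouth, in m: 0 shut, 0.090 fully open; it slides along the bay's +y and stays where it is left (about 1.5 N friction). Panel 8 thick (bay x -96 to -88), 94 wide, 63 high.
- gate_tab (a point): Centre of the top of the gate's upright tab, which stands on the panel from z = 54 up to 116, 12 (bay x) by 14 (bay y). With the gate shut it is at bay x = -93, y = -30. It is higher than the bay's walls: push it sideways with closed fingers.
- tin: Red open steel tin, loose, outer dia 60, 50 high, wall 3, floor 4 thick, about 0.2 kg, standing in the bay. Origin at the centre of its underside.
- mat: Square black mat with a green edge, 150 x 150, about 1 thick (nothing to climb: it is flush for contact), fixed on the bench, its sides along its x and y. Origin at its centre on the bench.
- cup: Fixed upright steel tube cup, outer dia 44, inner dia 36, rim at z = 120, floor at z = 5, on a disc foot of 76 dia, 6 high. Origin at the centre of its underside on the bench.
- driver: Loose screwdriver, 0.13 kg, 200 long, standing tip down in the cup, round about z (yaw means nothing). Origin at the tip, z up to the handle's end: shaft dia 7 to z = 88, cone widening to dia 29 at z = 108 that centres it in the cup, black guard disc dia 46 at z 110 to 116 that rests on the rim, orange handle dia 28 at z 116 to 200. Home: tip 10 above the cup's origin.
- jar: Amber glass jar with a steel lid, 60 dia x 70 high (mm); origin at the centre of its underside (bystander, leave alone).
- tape_roll: Roll of blue tape lying flat, 90 outer dia, 60 hole, 24 high (mm); origin at the centre of its underside (bystander, leave alone).
- wrench: Steel wrench, 150 long, lying flat along its x axis (mm); origin at the centre of its underside (bystander, leave alone).
- glue: White glue bottle with orange cap, 48 dia x 120 high (mm); origin at the centre of its underside (bystander, leave alone).
- bit_case: Green flat drill-bit case, 80 (x) x 130 (y) x 35 high (mm); origin at the centre of its underside (bystander, leave alone).
- spray_can: Yellow and dark spray can, 60 dia x 180 high (mm); origin at the centre of its underside (bystander, leave alone).
Things that resemble listed ones, but are neither listed nor needed, are in the scene too. Of the things that look like the bay, the smaller one is meant.

How it is judged:
By the outcome, as a careful person would: the job done as asked, in the order asked, and still so for the second after the job is handed in, with the robot touching nothing.
It also fails if it takes over 64 s, if anything falls off the work surface, if the arm or the gripper's body presses on something with over 40 N, if the wrist force passes 120 N, or if a joint passes its speed limit or range.

## Working session

There is one attempt and no reset: what is moved stays moved. The work goes in short steps, Python scripts to look and compute and a tool call to move; the robot and the scene stay as the last step left them, time stands still between calls to the robot, and variables do not carry over. Pictures are saved under pics/ and viewed, at most 10 in all, crops included, and the job is handed in when it is done.

Besides the shell and the picture viewer there is one more tool, called as name(argument=value, ...) on one line, values as JSON. arm_command: Moves the arm, as the interface text tells. Its arguments: {"type":"object","properties":{"dp":{"type":"array"},"rotation":{"type":"array"},"hand":{"type":"array"},"squeeze":{"type":"number"}},"required":["dp","rotation","hand"]}

```bash
ls; mkdir -p pics; python3 - <<'E'
from plant import env, optics, order
import cv2
s=env.observe()
print({k:s[k] for k in('t','ee_pos','eef_rot','grip_width','contact_force')}, env.finger_overhang)
for n in('scene','side'):
    cv2.imwrite(f'pics/{n}0.png',optics.capture(n))
    print(n,optics.calibration(n))
print(optics.calibration('wrist'))
E
```

```text
pics
{'t': 0.0, 'ee_pos': array([0.22904181, 0.58089857, 0.30292591]), 'eef_rot': array([ 1.86787484e-01,  9.82399706e-01, -1.04551086e-03, -3.99307201e-04]), 'grip_width': 1.0011012709512683, 'contact_force': array([ 0.52334072, -0.57668965, -0.20294272])} 0.0726
scene {'K': array([[601.57932016,   0.        , 320.55579157],
       [  0.        , 601.57932016, 232.43155388],
       [  0.        ,   0.        ,   1.        ]]), 'k1': -0.17947926410292647, 'cam_to_world': array([[ 0.41058012,  0.75823173, -0.50646678,  1.11830606],
       [ 0.91168627, -0.33169586,  0.24249947, -0.24914731],
       [ 0.01587786, -0.56130428, -0.82745719,  1.12170044],
       [ 0.        ,  0.        ,  0.        ,  1.        ]])}
side {'K': array([[435.27827712,   0.        , 320.48381393],
       [  0.        , 435.27827712, 232.75077142],
       [  0.        ,   0.        ,   1.        ]]), 'k1': -0.04223464787032466, 'cam_to_world': array([[ 0.7527485 , -0.37437855,  0.54148905, -0.0557192 ],
       [-0.65818261, -0.41193867,  0.63016044, -0.61428698],
       [-0.01285828, -0.830751  , -0.55649567,  0.69649346],
       [ 0.        ,  0.        ,  0.        ,  1.        ]])}
{'K': array([[356.07123057,   0.        , 316.24538492],
       [  0.        , 356.07123057, 232.9039057 ],
       [  0.        ,   0.        ,   1.        ]]), 'k1': -0.0099169094250585, 'hand_eye': array([[-3.44692926e-04, -9.53643716e-01, -3.00937775e-01,
         7.60955958e-02],
       [ 9.99999721e-01, -1.29376429e-04, -7.35413860e-04,
        -7.37526747e-04],
       [ 6.62388551e-04, -3.00937945e-01,  9.53643495e-01,
        -7.02666970e-02],
       [ 0.00000000e+00,  0.00000000e+00,  0.00000000e+00,
         1.00000000e+00]])}
```

View pics/scene0.png

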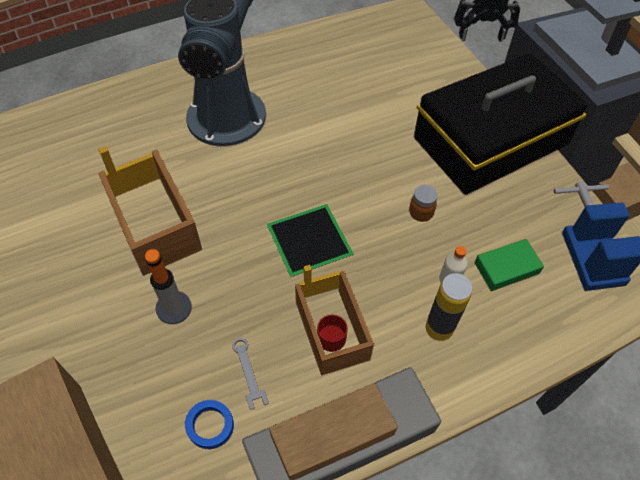

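View pics/side0.png

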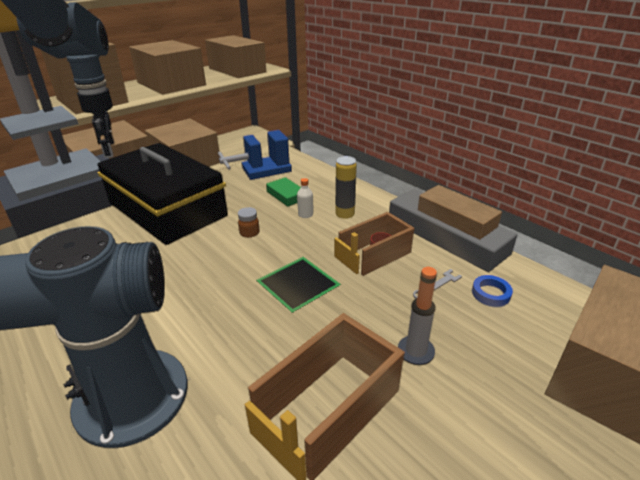

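Candidates: bays at scene (150,210) [larger] and (335,320) [smaller, holds the red tin (332,332)], so I choose the latter. Orange-handled driver (155,270) vs. orange-capped glue (460,255): the driver stands in the cup at (172,300). Mat (310,238). I'll take one close crop to check and measure.

```bash
cat > h.py <<'E'
import numpy as np, cv2
from plant import env, optics, order
from scipy.spatial.transform import Rotation as R
def cal(n):
    c=optics.calibration(n)
    if n=='wrist':
        s=env.observe(); T=np.eye(4); T[:3,:3]=R.from_quat(s['eef_rot']).as_matrix(); T[:3,3]=s['ee_pos']
        return c['K'],c['k1'],T@c['hand_eye']
    return c['K'],c['k1'],c['cam_to_world']
def p2w(c,uv,z):
    K,k1,T=c; D=np.array([k1,0,0,0.])
    uv=np.array(uv,float).reshape(-1,1,2)
    s=cv2.undistortPoints(uv,K,D).reshape(-1,2)
    d=np.c_[s,np.ones(len(s))]@T[:3,:3].T; o=T[:3,3]
    return o+d*((z-o[2])/d[:,2])[:,None]
def w2p(c,P):
    K,k1,T=c; I=np.linalg.inv(T)
    return cv2.projectPoints(np.array(P,float).reshape(-1,3),cv2.Rodrigues(I[:3,:3])[0],I[:3,3],K,np.array([k1,0,0,0.]))[0].reshape(-1,2)
def frame(x,y,a,P):
    P=np.array(P,float).reshape(-1,3); return np.c_[P[:,:2]@np.array([[np.cos(a),np.sin(a)],[-np.sin(a),np.cos(a)]])+[x,y],P[:,2]]
E
python3 - <<'E'
from h import *
im=cv2.imread('pics/scene0.png'); si=cv2.imread('pics/side0.png')
for n,I in(('scene',im),('side',si)):
    c=cal(n); hsv=cv2.cvtColor(I,cv2.COLOR_BGR2HSV)
    for nm,lo,hi,z in(('green',(50,120,60),(75,255,255),0.001),('red',(0,170,60),(4,255,255),.05),('redb',(172,150,50),(180,255,255),.05),('orange',(5,200,150),(14,255,255),.19),('yellow',(20,200,90),(28,255,255),.1)):
        m=cv2.inRange(hsv,lo,hi); k,l,st,ce=cv2.connectedComponentsWithStats(m)
        for i in range(1,k):
            if st[i][4]>60:
                print(n,nm,st[i],ce[i].round(1),p2w(c,ce[i],z)[0].round(3))
                if nm=='green' and st[i][4]<1200:
                    h=cv2.convexHull(np.argwhere(l==i)[:,::-1].astype(np.int32)); w=p2w(c,h.reshape(-1,2),.001)[:,:2].astype(np.float32)
                    print('   rect',cv2.minAreaRect(w))
cv2.imwrite('pics/crop1.png',cv2.resize(im[190:385,140:400],None,fx=3,fy=3,interpolation=cv2.INTER_CUBIC))
E
```

```text
scene green [267 204  86  72 737] [309.  239.9] [0.44  0.047 0.001]
   rect ((0.43715137243270874, 0.04880518466234207), (0.14901019632816315, 0.14822465181350708), 88.85289001464844)
scene green [ 478  239   66   47 1764] [509.8 261.8] [0.674 0.434 0.001]
scene red [318 315  29  35 464] [331.8 331.7] [ 0.684 -0.011  0.05 ]
scene orange [456 246  10   9  70] [460.5 250.2] [0.689 0.246 0.19 ]
scene orange [145 249  14  13 139] [151.5 254.9] [ 0.469 -0.282  0.19 ]
scene yellow [115 155  38  19 123] [132.6 163.2] [ 0.15  -0.262  0.1  ]
scene yellow [310 272  30  12  84] [324.3 277.1] [0.592 0.014 0.1  ]
scene yellow [440 286  30  19  99] [452.4 298.6] [0.737 0.221 0.1  ]
side green [267 178  33  28 556] [283.6 190.5] [0.697 0.449 0.001]
   rect ((0.702573299407959, 0.44296374917030334), (0.1677442342042923, 0.09996051341295242), 85.62760925292969)
side green [275 258  65  45 214] [315.5 277.6] [0.48  0.031 0.001]
   rect ((0.45813852548599243, 0.04528259113430977), (0.14333058893680573, 0.10143930464982986), 88.61772155761719)
```

View pics/crop1.png

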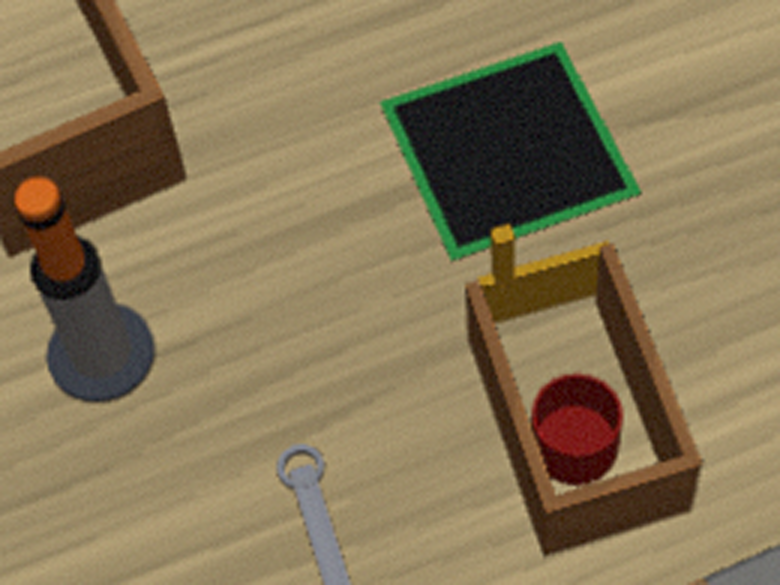

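The crop confirms it: the smaller bay has top corners at scene px ≈(296,285), (323,361), (373,344), (344,271), and the gate is shut with its tab at (308,267). The red tin's rim is at (333,327), the driver's end at (153,256) and the foot at (174,307). The mat lies in front of the mouth.

```bash
python3 - <<'E'
from h import *
from scipy.optimize import least_squares
c=cal('scene'); o=np.array([140,190.])
px=lambda *L:[np.array(p)/3+o for p in L]
B=p2w(c,px((467,285),(548,513),(700,463),(612,243)),.08); print('bay corners',B.round(4).tolist())
M=np.array([[-85,-52,80],[85,-52,80],[85,52,80],[-85,52,80]])/1000
r=least_squares(lambda v:(frame(*v,M)-B)[:,:2].ravel(),[.65,0,0]); print('bay',r.x,r.fun.round(4))
print('tab',p2w(c,px((503,232)),.116), 'model',frame(*r.x,[-.093,-.03,.116]))
print('tin',p2w(c,px((578,411)),.05))
print('driver top',p2w(c,px((38,198)),.21),'foot',p2w(c,px((101,352)),.006), 'rim/guard', p2w(c,px((66,265)),.126))
im=cv2.resize(cv2.imread('pics/scene0.png')[190:385,140:400],None,fx=3,fy=3,interpolation=cv2.INTER_CUBIC)
b=r.x
def draw(P,col):
    q=((w2p(c,P)-o)*3).round().astype(np.int32); cv2.polylines(im,[q],True,col,1)
draw(frame(*b,M),(255,255,0)); M0=M.copy(); M0[:,2]=0; draw(frame(*b,M0),(255,255,0))
N=np.array([[-85,-42,80],[75,-42,80],[75,42,80],[-85,42,80]])/1000; draw(frame(*b,N),(255,0,255))
t=p2w(c,px((578,411)),.05)[0]
a=np.linspace(0,6.28,40)
circ=lambda x,y,z,rr:np.c_[x+rr*np.cos(a),y+rr*np.sin(a),0*a+z]
draw(circ(t[0],t[1],.05,.03),(0,255,0)); draw(circ(t[0],t[1],0,.03),(0,255,0))
d=p2w(c,px((38,198)),.21)[0]
draw(circ(d[0],d[1],.21,.014),(255,0,0)); draw(circ(d[0],d[1],.126,.023),(0,255,0)); draw(circ(d[0],d[1],.006,.038),(0,255,0))
m=(.4372,.0488,np.radians(-1.15))
draw(frame(*m,np.array([[-75,-75,0],[75,-75,0],[75,75,0],[-75,75,0]])/1000),(0,0,255))
cv2.imwrite('pics/fit1.png',im)
E
```

```text
bay corners [[0.5755, -0.0405, 0.08], [0.7431, -0.0578, 0.08], [0.7514, 0.0427, 0.08], [0.585, 0.0609, 0.08]]
bay [ 0.66372915  0.00131951 -0.10068638] [-0.0016 -0.0013 -0.     -0.0012  0.0021  0.0018 -0.0006  0.0007]
tab [[ 0.56746497 -0.01104852  0.116     ]] model [[ 0.56818466 -0.01918053  0.116     ]]
tin [[ 0.67544966 -0.0050814   0.05      ]]
driver top [[ 0.48585748 -0.28000561  0.21      ]] foot [[ 0.48469676 -0.28020816  0.006     ]] rim/guard [[ 0.48395751 -0.27968721  0.126     ]]
```

View pics/fit1.png

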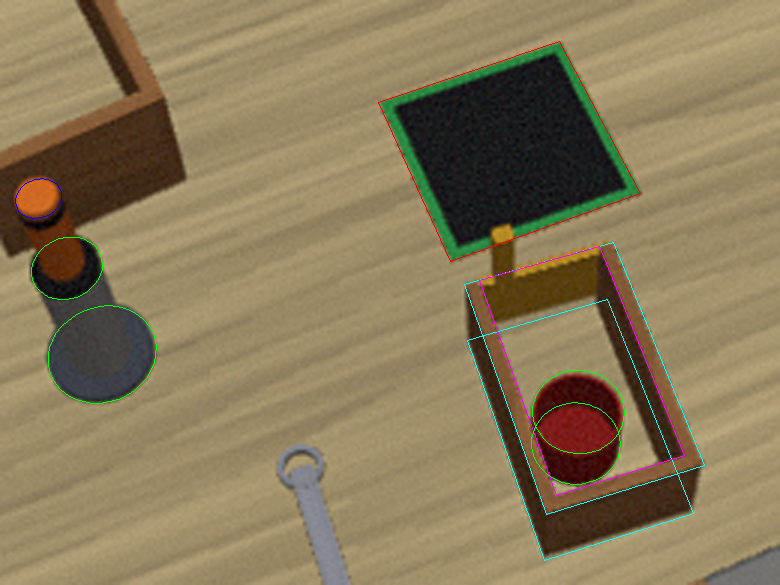

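Poses found (they project well onto the picture): bay (0.664, 0.001, yaw −0.10), tin (0.675, −0.005), cup/driver (0.485, −0.280), mat (0.437, 0.049). The gate tab is at about (0.568, −0.013). First I'll turn the tool so that tool x = world +y, tool y = world +x and z points down, closing the fingers on the way.

arm_command(dp=[[0, 0, 0], [0, 0, 0], [0, 0, 0], [0, 0, 0], [0, 0, 0]], rotation=[[0, 0, 0.15], [0, 0, 0.15], [0, 0, 0.15], [0, 0, 0.15], [0, 0, 0.15]], hand=[0, 0, 0, 0, 0])

```text
t: 0.6
ee_pos: [0.2292, 0.5811, 0.3033]
eef_rot: [0.536, 0.844, -0.001, 0.0]
contact_force: [-0.0, -0.9, -0.8]
grip_width: 0.145
finger_force: 0.0
```

arm_command(dp=[[0, 0, 0], [0, 0, 0], [0, 0, 0], [0, 0, 0]], rotation=[[0, 0, 0.15], [0, 0, 0.15], [0, 0, 0.145], [0, 0, 0]], hand=[0, 0, 0, 0])

```text
t: 1.0
ee_pos: [0.2292, 0.5811, 0.3034]
eef_rot: [0.707, 0.707, -0.001, 0.0]
contact_force: [-0.0, 0.3, -0.6]
grip_width: -0.0
finger_force: 0.0
```

arm_command(dp=[[-0.85, 0.45, 0], [-0.85, 0.45, 0], [-0.85, 0.45, 0], [-0.85, 0.45, 0], [-0.85, 0.45, 0]], rotation=[[0, 0, 0], [0, 0, 0], [0, 0, 0], [0, 0, 0], [0, 0, 0]], hand=[0, 0, 0, 0, 0])

```text
t: 1.5
ee_pos: [0.3423, 0.3672, 0.3038]
eef_rot: [0.706, 0.709, -0.0, 0.0]
contact_force: [0.9, 0.9, 0.2]
grip_width: 0.004
finger_force: 0.0
```

arm_command(dp=[[-0.85, 0.45, 0], [-0.85, 0.45, 0], [-0.85, 0.45, 0], [-0.85, 0.45, 0], [-0.85, 0.45, 0]], rotation=[[0, 0, 0], [0, 0, 0], [0, 0, 0], [0, 0, 0], [0, 0, 0]], hand=[0, 0, 0, 0, 0])

```text
t: 2.0
ee_pos: [0.4549, 0.1545, 0.304]
eef_rot: [0.706, 0.708, 0.0, 0.0]
contact_force: [0.1, 0.5, -0.5]
grip_width: 0.0
finger_force: 0.0
```

arm_command(dp=[[-0.85, 0.45, 0], [-0.85, 0.45, 0], [-0.85, 0.45, 0], [-0.85, 0.45, 0], [-0.85, 0.4, 0]], rotation=[[0, 0, 0], [0, 0, 0], [0, 0, 0], [0, 0, 0], [0, 0, 0]], hand=[0, 0, 0, 0, 0])

```text
t: 2.5
ee_pos: [0.5651, -0.0581, 0.3038]
eef_rot: [0.706, 0.708, 0.0, -0.0]
contact_force: [0.6, -0.2, 0.9]
grip_width: -0.003
finger_force: 0.0
```

```bash
python3 - <<'E'
from h import *
s=env.observe(); print(s['q'].round(3),s['ee_pos'].round(4),s['eef_rot'].round(4))
c=cal('wrist'); I=optics.capture('wrist'); cv2.imwrite('pics/wrist1.png',I)
b=(.6637,.0013,-.1007)
pts={'tab-30':[-.093,-.03,.116],'tab-22':[-.093,-.022,.116],'c1':[-.085,-.052,.08],'c2':[.085,-.052,.08],'c3':[.085,.052,.08],'c4':[-.085,.052,.08]}
for k,p in pts.items(): print(k,w2p(c,frame(*b,p)).round(0))
print('tin',w2p(c,[.6754,-.0051,.05]).round(0))
E
```

```text
[-0.299  0.451  1.578  0.     1.113 -0.303] [ 0.5651 -0.0581  0.3038] [ 7.060e-01  7.082e-01  1.000e-04 -1.000e-04]
tab-30 [[320. 174.]]
tab-22 [[321. 163.]]
c1 [[326. 195.]]
c2 [[524. 215.]]
c3 [[561.  86.]]
c4 [[342.  60.]]
tin [[440. 148.]]
```

View pics/wrist1.png

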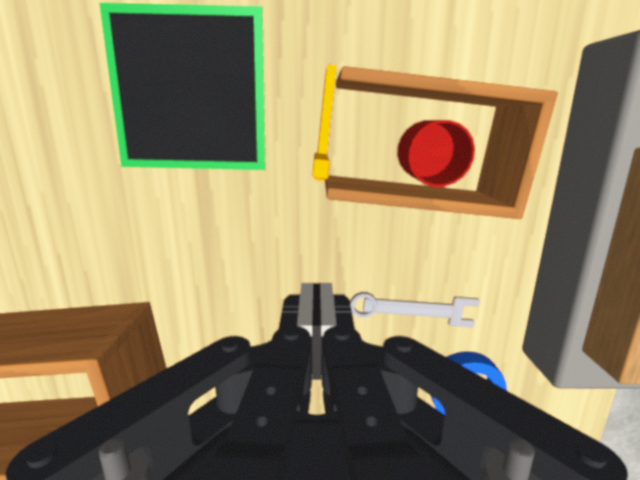

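The wrist picture shows the gate shut, with the tab top at (321,173) against a predicted (320,174). The bay, tin (443,153) and mat are as computed. I'll lower the closed fingers beside the tab and push it along bay +y.

arm_command(dp=[[0, 0, 0.7], [0, 0, 0.8], [0, 0, 0.8], [0, 0, 0.42], [0, 0, 0]], rotation=[[0, 0, 0], [0, 0, 0], [0, 0, 0], [0, 0, 0], [0, 0, 0]], hand=[0, 0, 0, 0, 0])

```text
t: 3.05
ee_pos: [0.5621, -0.0554, 0.1646]
eef_rot: [0.706, 0.708, -0.002, -0.004]
contact_force: [-0.6, -0.1, 0.9]
grip_width: -0.0
finger_force: 0.0
```

arm_command(dp=[[0.3, 0.03, 0], [0.3, 0.03, 0], [0.3, 0.03, 0], [0.3, 0.03, 0], [0.3, 0.03, 0]], rotation=[[0, 0, 0], [0, 0, 0], [0, 0, 0], [0, 0, 0], [0, 0, 0]], hand=[0, 0, 0, 0, 0])

```text
t: 3.55
ee_pos: [0.5728, 0.0204, 0.1692]
eef_rot: [0.707, 0.708, 0.001, 0.001]
contact_force: [0.5, -2.3, 2.5]
grip_width: 0.0
finger_force: 1.0
```

arm_command(dp=[[0.2, 0.02, 0], [0.2, 0.02, 0], [0.15, 0.02, 0], [0.1, 0.01, 0], [0, 0, 0]], rotation=[[0, 0, 0], [0, 0, 0], [0, 0, 0], [0, 0, 0], [0, 0, 0]], hand=[0, 0, 0, 0, 0])

```text
t: 4.05
ee_pos: [0.5751, 0.0501, 0.168]
eef_rot: [0.706, 0.708, -0.002, 0.001]
contact_force: [-1.1, -7.7, 2.3]
grip_width: -0.001
finger_force: 3.6
```

arm_command(dp=[[0.06, 0, 0], [0.04, 0, 0], [0, 0, 0]], rotation=[[0, 0, 0], [0, 0, 0], [0, 0, 0]], hand=[0, 0, 0])

```text
t: 4.35
ee_pos: [0.5752, 0.051, 0.1681]
eef_rot: [0.706, 0.708, -0.004, 0.003]
contact_force: [-1.9, -20.7, 3.3]
grip_width: 0.004
finger_force: 10.3
```

The gate is against its stop (20 N at the expected place). I'll back off, rise, and go over the driver, opening the fingers.

arm_command(dp=[[-0.2, 0, 0], [0, 0, -0.8], [0, 0, -0.9], [0, 0, -0.9], [0, 0, -0.84]], rotation=[[0, 0, 0], [0, 0, 0], [0, 0, 0], [0, 0, 0], [0, 0, 0]], hand=[0, 0, 0, 0, 0])

```text
t: 4.85
ee_pos: [0.5747, 0.0468, 0.3413]
eef_rot: [0.707, 0.707, 0.0, -0.001]
contact_force: [0.7, 0.1, -0.5]
grip_width: 0.001
finger_force: 0.0
```

arm_command(dp=[[-0.9, -0.25, 0], [-0.9, -0.25, 0], [-0.9, -0.25, 0], [-0.9, -0.25, 0], [-0.9, -0.25, 0]], rotation=[[0, 0, 0], [0, 0, 0], [0, 0, 0], [0, 0, 0], [0, 0, 0]], hand=[1, 1, 1, 1, 1])

```text
t: 5.35
ee_pos: [0.5118, -0.1795, 0.3395]
eef_rot: [0.707, 0.707, 0.0, -0.001]
contact_force: [0.6, -0.9, 0.5]
grip_width: 0.847
finger_force: 0.0
```

arm_command(dp=[[-0.9, -0.25, 0], [-0.9, -0.25, 0], [0, 0, 0]], rotation=[[0, 0, 0], [0, 0, 0], [0, 0, 0]], hand=[1, 1, 1])

```text
t: 5.65
ee_pos: [0.4866, -0.2736, 0.3394]
eef_rot: [0.71, 0.705, -0.0, 0.0]
contact_force: [0.2, 0.7, -0.4]
grip_width: 1.004
finger_force: 0.0
```

```bash
python3 - <<'E'
from h import *
s=env.observe(); print(s['q'].round(3),s['ee_pos'].round(4),s['eef_rot'].round(4))
c=cal('wrist'); I=optics.capture('wrist'); cv2.imwrite('pics/wrist2.png',I)
hsv=cv2.cvtColor(I,cv2.COLOR_BGR2HSV)
m=cv2.inRange(hsv,(4,180,120),(14,255,255)); k,l,st,ce=cv2.connectedComponentsWithStats(m)
for i in range(1,k):
    if st[i][4]>150: print(st[i],ce[i],p2w(c,ce[i],.21))
print('pred',w2p(c,[.485,-.28,.21]))
cs=cal('scene'); J=optics.capture('scene'); cv2.imwrite('pics/scene2.png',J)
print('tab', w2p(cs,frame(.6637,.0013,-.1007,[-.093,.06,.116])))
E
```

```text
[-7.120e-01  3.960e-01  1.560e+00 -1.000e-03  1.184e+00 -7.050e-01] [ 0.4866 -0.2736  0.3394] [ 7.095e-01  7.047e-01 -5.000e-04  4.000e-04]
[297 216  33  28 587] [313.63713799 229.22146508] [[ 0.48556006 -0.25873672  0.21      ]]
[290 246  43  43 234] [309.82905983 257.38888889] [[ 0.48310346 -0.27642924  0.21      ]]
pred [[313.04214584 262.87634179]]
tab [[347.5459741  256.93591095]]
```

View pics/wrist2.png

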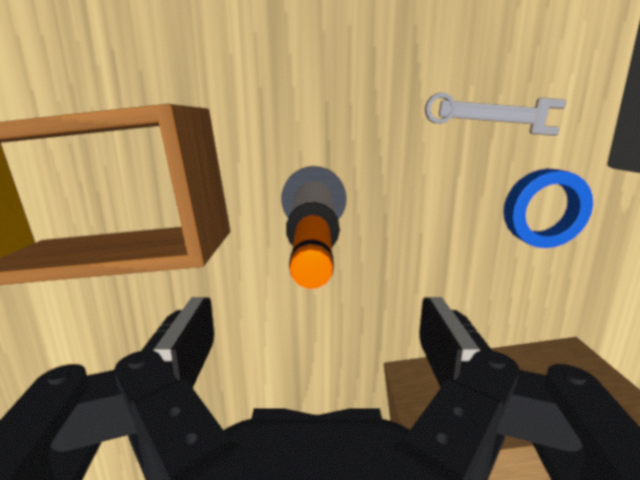

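The driver's end is at (312,267), predicted (313,263), so I'm centred within about 2 mm with nothing near the fingers. I'll descend and grip.

arm_command(dp=[[-0.14, -0.03, 0], [0, 0, 0.8], [0, 0, 0.8], [0, 0, 0.6], [0, 0, 0]], rotation=[[0, 0, 0], [0, 0, 0], [0, 0, 0], [0, 0, 0], [0, 0, 0]], hand=[1, 1, 1, 1, 1])

```text
t: 6.25
ee_pos: [0.4847, -0.2724, 0.226]
eef_rot: [0.706, 0.708, -0.0, -0.005]
contact_force: [-1.2, 0.4, -0.2]
grip_width: 1.004
finger_force: 0.0
```

arm_command(dp=[[0, 0, 0], [0, 0, 0], [0, 0, 0], [0, 0, 0], [0, 0, 0]], rotation=[[0, 0, 0], [0, 0, 0], [0, 0, 0], [0, 0, 0], [0, 0, 0]], hand=[0, 0, 0, 0, 0], squeeze=90)

```text
t: 6.75
ee_pos: [0.4865, -0.276, 0.2316]
eef_rot: [0.707, 0.707, -0.0, 0.001]
contact_force: [-0.5, 0.7, 6.9]
grip_width: 0.309
finger_force: 87.9
```

arm_command(dp=[[0, 0, 0], [0, 0, 0], [0, 0, 0]], rotation=[[0, 0, 0], [0, 0, 0], [0, 0, 0]], hand=[0, 0, 0])

```text
t: 7.05
ee_pos: [0.4865, -0.276, 0.2316]
eef_rot: [0.707, 0.707, -0.0, 0.001]
contact_force: [-2.2, 1.0, 6.1]
grip_width: 0.309
finger_force: 87.9
```

The pads hold the handle about 5 mm off-centre. It is still home, so I'll re-centre the grip now.

arm_command(dp=[[0, 0, 0], [0, 0, 0], [-0.1, 0, 0], [0, 0, 0], [0, 0, 0]], rotation=[[0, 0, 0], [0, 0, 0], [0, 0, 0], [0, 0, 0], [0, 0, 0]], hand=[0.6, 0.6, 0.6, 0.6, 0.6])

```text
t: 7.55
ee_pos: [0.4864, -0.2809, 0.2297]
eef_rot: [0.707, 0.707, 0.0, -0.0]
contact_force: [0.0, 1.2, 0.4]
grip_width: 0.599
finger_force: 0.0
```

arm_command(dp=[[0, 0, 0], [0, 0, 0], [0, 0, 0], [0, 0, 0], [0, 0, 0]], rotation=[[0, 0, 0], [0, 0, 0], [0, 0, 0], [0, 0, 0], [0, 0, 0]], hand=[0, 0, 0, 0, 0], squeeze=100)

```text
t: 8.05
ee_pos: [0.4863, -0.2806, 0.2301]
eef_rot: [0.707, 0.707, -0.0, -0.0]
contact_force: [-0.9, 0.1, 2.5]
grip_width: 0.305
finger_force: 98.0
```

arm_command(dp=[[0, 0, -0.1], [0, 0, -0.3], [0, 0, -0.5], [0, 0, -0.6], [0, 0, -0.6]], rotation=[[0, 0, 0], [0, 0, 0], [0, 0, 0], [0, 0, 0], [0, 0, 0]], hand=[0, 0, 0, 0, 0])

```text
t: 8.55
ee_pos: [0.4861, -0.2803, 0.3355]
eef_rot: [0.707, 0.707, 0.0, -0.001]
contact_force: [0.4, -1.0, -1.0]
grip_width: 0.302
finger_force: 98.3
```

arm_command(dp=[[0, 0, -0.5], [0, 0, -0.2], [0, 0, 0]], rotation=[[0, 0, 0], [0, 0, 0], [0, 0, 0]], hand=[0, 0, 0])

```text
t: 8.85
ee_pos: [0.4867, -0.2809, 0.3711]
eef_rot: [0.707, 0.707, 0.0, 0.002]
contact_force: [-0.2, -0.5, -1.5]
grip_width: 0.303
finger_force: 98.3
```

It's in hand: tip z = TCP z − 0.220. I'll go above the tin and check from there.

arm_command(dp=[[0.5, 0.34, 0], [0.8, 0.55, 0], [0.8, 0.55, 0], [0.8, 0.55, 0], [0.8, 0.55, 0]], rotation=[[0, 0, 0], [0, 0, 0], [0, 0, 0], [0, 0, 0], [0, 0, 0]], hand=[0, 0, 0, 0, 0])

```text
t: 9.35
ee_pos: [0.6134, -0.0938, 0.3674]
eef_rot: [0.707, 0.707, -0.001, -0.002]
contact_force: [0.4, -1.1, -1.1]
grip_width: 0.308
finger_force: 98.5
```

arm_command(dp=[[0.8, 0.55, 0], [0.6, 0.42, 0], [0.38, 0.27, 0], [0, 0, 0], [0, 0, 0]], rotation=[[0, 0, 0], [0, 0, 0], [0, 0, 0], [0, 0, 0], [0, 0, 0]], hand=[0, 0, 0, 0, 0])

```text
t: 9.85
ee_pos: [0.6746, -0.0062, 0.3673]
eef_rot: [0.707, 0.708, -0.002, -0.002]
contact_force: [0.4, 0.2, -0.9]
grip_width: 0.304
finger_force: 98.5
```

```bash
python3 - <<'E'
from h import *
s=env.observe(); print(s['q'].round(3),s['ee_pos'].round(4),s['eef_rot'].round(4))
c=cal('wrist'); I=optics.capture('wrist')
hsv=cv2.cvtColor(I,cv2.COLOR_BGR2HSV)
m=cv2.inRange(hsv,(0,150,50),(4,255,255))|cv2.inRange(hsv,(174,150,50),(180,255,255)); k,l,st,ce=cv2.connectedComponentsWithStats(m)
for i in range(1,k):
    if st[i][4]>150: print('red',st[i],ce[i],p2w(c,ce[i],.03))
cs=cal('scene'); J=optics.capture('scene')
tip=[s['ee_pos'][0],s['ee_pos'][1],s['ee_pos'][2]-.22]; print('tip',tip,w2p(c,tip),w2p(cs,tip))
sd=optics.capture('side'); print('side tip',w2p(cal('side'),tip))
a=cv2.resize(J[215:375,220:420],(400,320)); b=cv2.resize(sd[150:310,290:490],(400,320),interpolation=cv2.INTER_CUBIC)
w=cv2.resize(I,(373,280)); out=np.zeros((600,800,3),np.uint8); out[:320,:400]=a; out[:320,400:]=b; out[320:,:373]=w
cv2.imwrite('pics/chk3.png',out)
E
```

```text
[-1.740e-01  5.430e-01  1.219e+00 -1.000e-03  1.385e+00 -1.750e-01] [ 0.6746 -0.0062  0.3673] [ 0.7067  0.7075 -0.0016 -0.0017]
red [ 294  166   52   56 2166] [319.49584488 193.63665743] [[ 0.67732345 -0.01126348  0.03      ]]
tip [np.float64(0.6746353728736685), np.float64(-0.006196543388820732), np.float64(0.14733294341271305)] [[316.92254504 215.00575985]] [[333.69208965 303.95816642]]
side tip [[383.28435568 205.59759764]]
```

View pics/chk3.png

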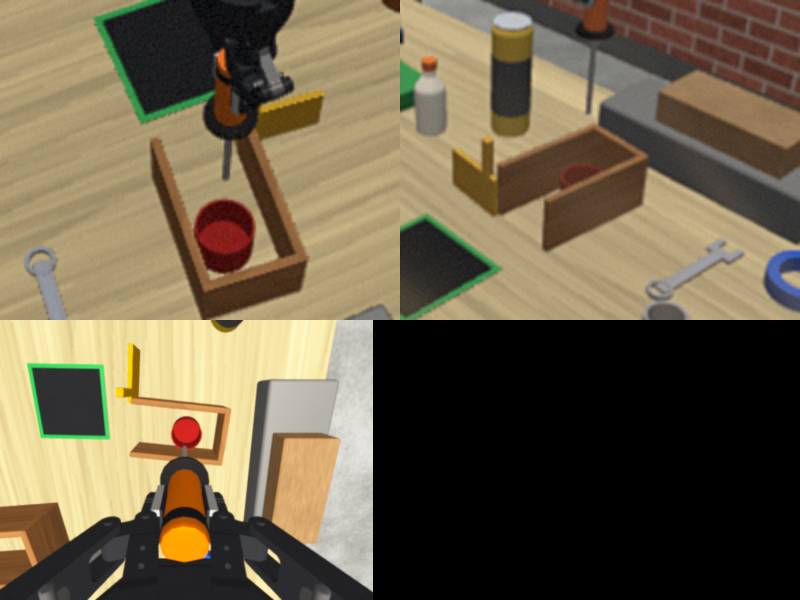

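The driver hangs straight, with its tip at scene (333,304) exactly as predicted. The gate is fully open (panel beyond the bay's side wall), and the tip is over the tin's opening. I'll dip it in.

arm_command(dp=[[0, 0, 0.4], [0, 0, 0.6], [0, 0, 0.6], [0, 0, 0.4], [0, 0, 0]], rotation=[[0, 0, 0], [0, 0, 0], [0, 0, 0], [0, 0, 0], [0, 0, 0]], hand=[0, 0, 0, 0, 0])

```text
t: 10.5
ee_pos: [0.6729, -0.0077, 0.2662]
eef_rot: [0.708, 0.706, -0.002, -0.003]
contact_force: [-0.3, -0.0, -0.4]
grip_width: 0.301
finger_force: 98.5
```

arm_command(dp=[[0, 0, 0.3], [0, 0, 0.25], [0, 0, 0.1], [0, 0, 0], [0, 0, 0]], rotation=[[0, 0, 0], [0, 0, 0], [0, 0, 0], [0, 0, 0], [0, 0, 0]], hand=[0, 0, 0, 0, 0])

```text
t: 11.0
ee_pos: [0.6757, -0.0066, 0.2378]
eef_rot: [0.707, 0.707, 0.0, 0.0]
contact_force: [-0.7, -0.8, -1.0]
grip_width: 0.308
finger_force: 98.5
```

arm_command(dp=[[0, 0, 0.08], [0.01, -0.2, 0], [0.02, -0.2, 0], [0.02, -0.2, 0], [0.02, -0.2, 0]], rotation=[[0, 0, 0], [0, 0, 0], [0, 0, 0], [0, 0, 0], [0, 0, 0]], hand=[0, 0, 0, 0, 0])

```text
t: 11.5
ee_pos: [0.6344, -0.003, 0.2337]
eef_rot: [0.707, 0.707, 0.0, 0.0]
contact_force: [1.6, 0.7, -2.1]
grip_width: 0.306
finger_force: 98.4
```

arm_command(dp=[[0.02, -0.2, 0], [0.02, -0.2, 0], [0.02, -0.2, 0], [0.02, -0.2, 0], [0.02, -0.2, 0]], rotation=[[0, 0, 0], [0, 0, 0], [0, 0, 0], [0, 0, 0], [0, 0, 0]], hand=[0, 0, 0, 0, 0])

```text
t: 12.0
ee_pos: [0.5848, 0.0019, 0.2336]
eef_rot: [0.707, 0.707, 0.0, 0.0]
contact_force: [1.2, -0.2, -0.0]
grip_width: 0.306
finger_force: 98.4
```

```bash
python3 - <<'E'
from h import *
s=env.observe(); J=optics.capture('scene'); sd=optics.capture('side')
a=cv2.resize(J[215:375,220:420],(400,320),interpolation=cv2.INTER_CUBIC); b=cv2.resize(sd[150:310,290:490],(400,320),interpolation=cv2.INTER_CUBIC)
cv2.imwrite('pics/chk4.png',np.hstack([a,b])); print(s['ee_pos'].round(4))
E
```

```text
[0.5848 0.0019 0.2336]
```

View pics/chk4.png

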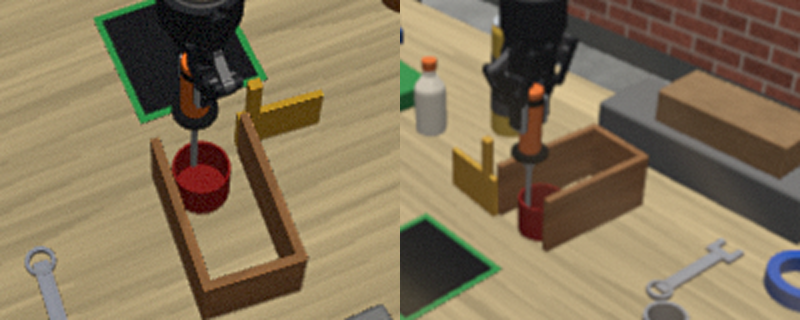

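The tin follows the tip upright and is about to leave the mouth; it's clear of both sides. I'll go on dragging to the mat.

arm_command(dp=[[0.04, -0.25, 0], [0.04, -0.3, 0], [0.04, -0.3, 0], [0.04, -0.3, 0], [0.04, -0.3, 0]], rotation=[[0, 0, 0], [0, 0, 0], [0, 0, 0], [0, 0, 0], [0, 0, 0]], hand=[0, 0, 0, 0, 0])

```text
t: 12.6
ee_pos: [0.5131, 0.0118, 0.2337]
eef_rot: [0.707, 0.707, 0.001, 0.001]
contact_force: [1.0, 0.8, -0.8]
grip_width: 0.302
finger_force: 98.6
```

arm_command(dp=[[0.1, -0.3, 0], [0.12, -0.3, 0], [0.12, -0.3, 0], [0.12, -0.3, 0], [0.1, -0.25, 0]], rotation=[[0, 0, 0], [0, 0, 0], [0, 0, 0], [0, 0, 0], [0, 0, 0]], hand=[0, 0, 0, 0, 0])

```text
t: 13.1
ee_pos: [0.4401, 0.04, 0.2336]
eef_rot: [0.707, 0.707, 0.0, 0.0]
contact_force: [1.5, -0.5, -1.5]
grip_width: 0.305
finger_force: 98.6
```

arm_command(dp=[[0.06, -0.2, 0], [0.04, -0.1, 0], [0.02, -0.06, 0], [0, 0, 0]], rotation=[[0, 0, 0], [0, 0, 0], [0, 0, 0], [0, 0, 0]], hand=[0, 0, 0, 0])

```text
t: 13.5
ee_pos: [0.4222, 0.0459, 0.2334]
eef_rot: [0.707, 0.707, -0.0, -0.0]
contact_force: [0.1, -0.2, -0.6]
grip_width: 0.308
finger_force: 98.6
```

```bash
python3 - <<'E'
from h import *
s=env.observe(); c=cal('scene'); J=optics.capture('scene'); 
im=cv2.resize(J[190:350,220:420],None,fx=4,fy=3.75,interpolation=cv2.INTER_CUBIC); p=s['ee_pos']; print(p.round(4))
a=np.linspace(0,6.28,40); v=np.array([p[0]+.0222,p[1]-.0078])
for z in(0,.05):
    q=(w2p(c,np.c_[v[0]+.03*np.cos(a),v[1]+.03*np.sin(a),0*a+z])-[220,190])*[4,3.75]
    cv2.polylines(im,[q.astype(np.int32)],True,(0,255,0),1)
cv2.imwrite('pics/chk5.png',im)
E
```

```text
[0.4222 0.0459 0.2334]
```

View pics/chk5.png

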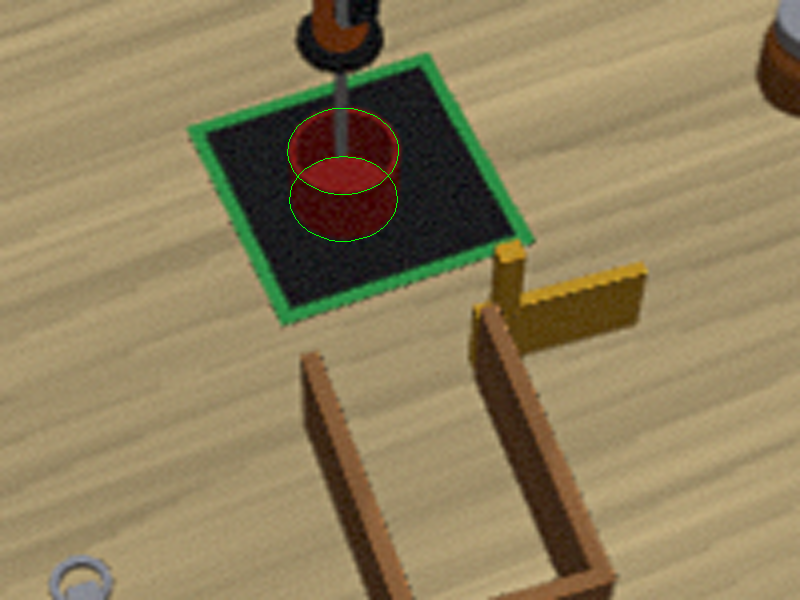

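The tin stands upright, wholly on the mat. I'll ease the tip off its wall, lift straight out, and return over the cup.

arm_command(dp=[[-0.04, 0.12, 0], [-0.04, 0.12, 0], [0, 0, -0.2], [0, 0, -0.5], [0, 0, -0.7]], rotation=[[0, 0, 0], [0, 0, 0], [0, 0, 0], [0, 0, 0], [0, 0, 0]], hand=[0, 0, 0, 0, 0])

```text
t: 14.05
ee_pos: [0.4335, 0.0418, 0.3034]
eef_rot: [0.707, 0.707, -0.001, -0.002]
contact_force: [0.1, -0.0, -1.2]
grip_width: 0.309
finger_force: 98.7
```

arm_command(dp=[[0, 0, -0.7], [0, 0, -0.5], [0, 0, -0.2], [0, 0, 0]], rotation=[[0, 0, 0], [0, 0, 0], [0, 0, 0], [0, 0, 0]], hand=[0, 0, 0, 0])

```text
t: 14.45
ee_pos: [0.4348, 0.0418, 0.3748]
eef_rot: [0.707, 0.707, 0.001, 0.001]
contact_force: [-0.2, 0.3, -1.0]
grip_width: 0.305
finger_force: 98.7
```

arm_command(dp=[[-0.5, 0.08, 0], [-0.8, 0.13, 0], [-0.8, 0.13, 0], [-0.8, 0.13, 0], [-0.8, 0.13, 0]], rotation=[[0, 0, 0], [0, 0, 0], [0, 0, 0], [0, 0, 0], [0, 0, 0]], hand=[0, 0, 0, 0, 0])

```text
t: 14.95
ee_pos: [0.4636, -0.1443, 0.3714]
eef_rot: [0.707, 0.707, -0.0, -0.002]
contact_force: [-0.0, -0.4, -1.5]
grip_width: 0.305
finger_force: 98.7
```

arm_command(dp=[[-0.8, 0.13, 0], [-0.8, 0.13, 0], [-0.7, 0.12, 0], [-0.45, 0.08, 0], [0, 0, 0]], rotation=[[0, 0, 0], [0, 0, 0], [0, 0, 0], [0, 0, 0], [0, 0, 0]], hand=[0, 0, 0, 0, 0])

```text
t: 15.45
ee_pos: [0.4872, -0.2837, 0.3708]
eef_rot: [0.708, 0.706, -0.0, -0.001]
contact_force: [-0.5, 0.3, -1.8]
grip_width: 0.305
finger_force: 98.7
```

arm_command(dp=[[0, 0, 0], [0, 0, 0], [0, 0, 0]], rotation=[[0, 0, 0], [0, 0, 0], [0, 0, 0]], hand=[0, 0, 0])

```text
t: 15.75
ee_pos: [0.4871, -0.2792, 0.373]
eef_rot: [0.707, 0.708, 0.0, -0.001]
contact_force: [0.5, 0.2, -1.6]
grip_width: 0.306
finger_force: 98.7
```

arm_command(dp=[[0, 0, 0.4], [0, 0, 0.6], [0, 0, 0.6], [0, 0, 0.3], [0, 0, 0]], rotation=[[0, 0, 0], [0, 0, 0], [0, 0, 0], [0, 0, 0], [0, 0, 0]], hand=[0, 0, 0, 0, 0])

```text
t: 16.25
ee_pos: [0.4862, -0.2787, 0.2762]
eef_rot: [0.707, 0.708, -0.0, -0.003]
contact_force: [-0.2, -0.0, -0.5]
grip_width: 0.307
finger_force: 98.7
```

arm_command(dp=[[0, 0, 0], [0, 0, 0], [0, 0, 0]], rotation=[[0, 0, 0], [0, 0, 0], [0, 0, 0]], hand=[0, 0, 0])

```text
t: 16.55
ee_pos: [0.4879, -0.2809, 0.2798]
eef_rot: [0.707, 0.707, 0.0, 0.001]
contact_force: [0.1, 0.5, -2.2]
grip_width: 0.309
finger_force: 98.7
```

arm_command(dp=[[0, -0.02, 0.3], [0, 0, 0.25], [0, 0, 0.2], [0, 0, 0.1], [0, 0, 0.05]], rotation=[[0, 0, 0], [0, 0, 0], [0, 0, 0], [0, 0, 0], [0, 0, 0]], hand=[0, 0, 0, 0, 0])

```text
t: 17.05
ee_pos: [0.4862, -0.2805, 0.2327]
eef_rot: [0.707, 0.707, -0.0, -0.001]
contact_force: [-0.7, 0.5, -1.0]
grip_width: 0.303
finger_force: 98.7
```

arm_command(dp=[[0, 0, 0.03], [0, 0, 0.02], [0, 0, 0]], rotation=[[0, 0, 0], [0, 0, 0], [0, 0, 0]], hand=[0, 0, 0])

```text
t: 17.35
ee_pos: [0.4863, -0.2807, 0.231]
eef_rot: [0.707, 0.707, -0.0, 0.0]
contact_force: [0.2, -0.2, -1.9]
grip_width: 0.306
finger_force: 98.7
```

arm_command(dp=[[0, 0, 0.02], [0, 0, 0.02], [0, 0, 0]], rotation=[[0, 0, 0], [0, 0, 0], [0, 0, 0]], hand=[0, 0, 0])

```text
t: 17.65
ee_pos: [0.4863, -0.2807, 0.2301]
eef_rot: [0.707, 0.707, -0.0, 0.0]
contact_force: [-2.8, 1.1, 5.2]
grip_width: 0.306
finger_force: 99.6
```

Seated: z is back to 0.2301 and the upward force has risen by about 7 N. I'll release, rise and verify.

arm_command(dp=[[0, 0, 0], [0, 0, 0], [0, 0, 0], [0, 0, 0], [0, 0, 0]], rotation=[[0, 0, 0], [0, 0, 0], [0, 0, 0], [0, 0, 0], [0, 0, 0]], hand=[0.8, 0.8, 0.8, 0.8, 0.8])

```text
t: 18.15
ee_pos: [0.4864, -0.2807, 0.2288]
eef_rot: [0.707, 0.707, 0.0, 0.0]
contact_force: [0.4, 0.4, -0.1]
grip_width: 0.803
finger_force: 0.0
```

arm_command(dp=[[0, 0, -0.2], [0, 0, -0.5], [0, 0, -0.8], [0, 0, -0.8], [0, 0, -0.5]], rotation=[[0, 0, 0], [0, 0, 0], [0, 0, 0], [0, 0, 0], [0, 0, 0]], hand=[0.8, 0.8, 0.8, 0.8, 0.8])

```text
t: 18.65
ee_pos: [0.487, -0.2811, 0.3729]
eef_rot: [0.707, 0.707, 0.0, 0.003]
contact_force: [0.1, -0.4, 0.5]
grip_width: 0.8
finger_force: 0.0
```

arm_command(dp=[[0.5, 0, -0.3], [0.8, 0, 0], [0.8, 0, 0], [0.4, 0, 0], [0, 0, 0]], rotation=[[0, 0, 0], [0, 0, 0], [0, 0, 0], [0, 0, 0], [0, 0, 0]], hand=[0.8, 0.8, 0.8, 0.8, 0.8])

```text
t: 19.15
ee_pos: [0.4858, -0.1529, 0.3848]
eef_rot: [0.706, 0.708, 0.0, -0.0]
contact_force: [1.0, 0.1, -0.3]
grip_width: 0.799
finger_force: 0.0
```

```bash
python3 - <<'E'
from h import *
s=env.observe(); print(s['t'],s['ee_pos'].round(3))
c=cal('scene'); J=optics.capture('scene'); O=cv2.imread('pics/scene0.png')
a=np.linspace(0,6.28,40)
im=cv2.resize(J,(800,600)); cs=cal('side'); sd=optics.capture('side')
for x,y,z,r in((.4850,-.2803,.21,.014),(.4850,-.2803,.126,.023)):
    q=w2p(c,np.c_[x+r*np.cos(a),y+r*np.sin(a),0*a+z])*1.25
    cv2.polylines(im,[q.astype(np.int32)],True,(255,0,0),1)
im[400:600,600:800]=cv2.resize(sd[260:360,370:470],(200,200))
cv2.imwrite('pics/final.png',im)
# handle end blob before/after in both views
for n,A in(('before',O),('after',J),('sbefore',cv2.imread('pics/side0.png')),('safter',sd)):
    m=cv2.inRange(cv2.cvtColor(A,cv2.COLOR_BGR2HSV),(2,180,90),(14,255,255)); k,l,st,ce=cv2.connectedComponentsWithStats(m)
    print(n,[(st[i].tolist(),ce[i].round(1).tolist()) for i in range(1,k) if st[i][4]>60])
E
```

```text
19.15 [ 0.486 -0.153  0.385]
before [([455, 246, 11, 10, 84], [460.4, 250.6]), ([145, 249, 15, 14, 174], [151.9, 255.3]), ([151, 262, 17, 21, 181], [160.4, 272.7])]
after [([455, 246, 11, 10, 86], [460.4, 250.6]), ([145, 250, 15, 14, 176], [152.2, 256.6]), ([150, 263, 18, 21, 209], [160.1, 274.2])]
sbefore []
safter []
```

View pics/final.png

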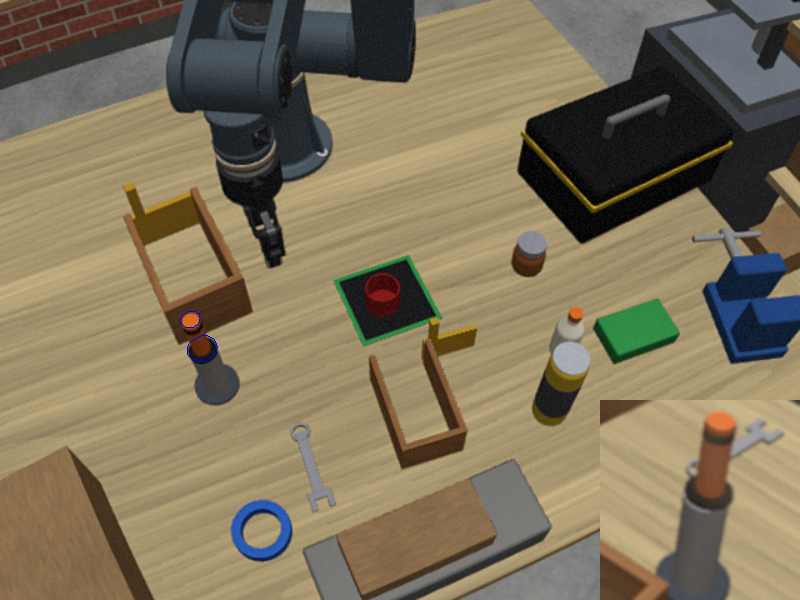

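The final picture shows:
- **Driver:** standing home in its cup, handle end at (190,321), guard on the rim, upright in the side inset.
- **Tin:** upright, wholly on the mat at (382,295).
- **Gate:** open, tab at (434,330).
- **Other things:** where they were, and the gripper is clear.

```bash
python3 -c "
from plant import order
print(order.sign_off())"
```

```text
the job is handed in; nothing more can be done
None
```

The job is done and handed in at about 19 s of robot time: the gate is fully open, the tin stands wholly on the mat, and the screwdriver is back home in its cup (about 1–2 mm from where it first stood, guard on the rim).

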